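# Set the rotary stage of a profile projector to the clipped scale mark

## Task

Turn the rotary stage by pushing its upright lever post around with your fingertips until the lever bar lies centred over the small index clip that marks the wanted place on the scale, then let go and back away. Push gently and do not grip the post or close the fingers round it; do not touch the brass bush that stands on the stage, do not shift the clip, and leave the other things on the bench where they are.

Things in the scene. Friction and masses are not known exactly. Their poses are not given: they have to be found in the camera images.
- base: Fixed round white base of the rotary stage: 200 mm across (208 mm at its foot), 40 mm high, two low feet on its +x side. Black scale ticks run on its top face just outside the turning ring. Origin: centre of its underside, on the turning axis; its -x points to the middle of the scale.
- axis (a point): Point on the stage's vertical turning axis, 51 mm above the bench, level with the top face of the turning ring (aluminium with a glass centre, 170 mm across).
- stage (a joint): Angle (rad) of the turning ring with its lever. 0: lever at the middle of the scale (base -x); grows anticlockwise seen from above; stops at -1.4 and 1.4. Starts between -1.3 and -0.75, clockwise of the clip by at least 0.6. Friction takes about 1.5 N at the post; no spring, it stays where it is left.
- clip (a joint): Angle of the index clip about the same axis, with the same zero and sense as stage (rad): the stage is set when stage equals it. The clip is stiff and does not move unless knocked.
- lever_post (a point): Point on the centre line of the lever's upright steel post, 80 mm above the bench (15 mm below its top). The post is round, 14 mm in diameter, its centre 122 mm from the axis; it stands on the outer end of the lever bar. Free room for fingertips all round it down to about 58 mm above the bench.
- bar_mark (a point): Middle of the lever bar's top, over the scale, 98 mm from the axis, 52 mm above the bench. The bar is steel, radial, 8 mm wide, 6 mm thick, fixed to the turning ring, and reaches from 73 to 125 mm from the axis. This point's -x points outward along the bar.
- clip_mark (a point): Top middle of the index clip, 98 mm from the axis, 44.5 mm above the bench. The clip is a small dark steel saddle, 20 mm wide along the rim, sitting on the rim of the base and jutting out past its edge as a flat tab (from 90 to 122 mm from the axis); the lever bar passes just above it.
- bush: The workpiece: a brass stepped bush standing loose near the centre of the glass, 34 mm across at the foot, 22 mm at the top, 28 mm high (its top 79 mm above the bench). Origin at the centre of its underside. It rides round with the stage.
- setting_ring: Bystander: a steel ring gauge lying flat, 64 mm across, 22 mm high, loose. Origin at the centre of its underside.
- plug_gauge: Bystander: a steel plug gauge standing upright, 28 mm across, 90 mm high, loose. Origin at the centre of its underside.
- parts_tray: Bystander: a small empty grey plastic tray, 110 by 80 mm, 30 mm high, loose. Origin at the centre of its underside.

How it is judged:
By the outcome, as a careful person would: the job done as asked, in the order asked, and still so for the second after the job is handed in, with the robot touching nothing.
It also fails if it takes over 48 s, if anything falls off the work surface, if the arm or the gripper's body presses on something with over 40 N, if the wrist force passes 120 N, or if a joint passes its speed limit or range.

## Robot

A 6-joint arm with a two-finger parallel gripper is mounted at the origin on the work surface. World frame = base frame: x ahead of the robot, y to its left, z up, the work surface at z = 0. Lengths are in mm, angles in rad, forces in N, time in s.
With the tool pointing down it reaches from about 350 to 950 mm from the base axis. Payload 17.4 kg.
Tool frame: the origin (TCP) lies midway between the tips of the shut fingers; the grasp point (between the pads) lies 19 mm behind it (manip.grip_depth is the distance from the TCP to the grasp point, in mm); z points along the fingers, y is the line along which they close (so a half turn about z gives the same grasp; the last joint's range is limited). The gripper opens to 93 mm and grips with 3 to 60 N. Pads are 15 mm wide; open, the fingers measure 128 mm over their backs; the gripper's body (75 mm by 188 mm) begins 65 mm behind the grasp point.
Start: joints at [-1.184, 0.116, 1.442, -0, 1.584, -0.038], TCP at [278.185, -615.017, 218.646] pointing down, gripper open.
Joint ranges: [-2.83, 2.83], [-0.83, 2.19], [0.07, 2.5], [-1.14, 4.28], [0.01, 3], [-2.97, 2.97]. Speed limits (rad/s): [1.89, 1.89, 2.22, 3.14, 3.14, 3.14].

## Interface

Orientations are given as a unit quaternion [w, x, y, z].
In Python, from bench import manip gives the robot as it stands.
- The arm moves only by the tool jog_arm, never from a script. Its arguments are lists of equal length, an entry for each row: "fingers": the opening, from 0 (shut) to 1 (fully open); "translation": the shift along the tool's x, y, z in units of 40 mm (1.0 is 40 mm), a list of three; "turn": the turn, a rotation vector about the tool's x, y, z in units of 8 degrees (1.0 is 8 degrees), a list of three. A call has 1 to 12 rows; each row is the pose to reach, as a shift and turn from the pose commanded when the call began, along the tool's axes at that moment; what a row does not reach only later rows make up. A row lasts 1/8 s, in which the tool goes at most 62.5 mm and 10.7 degrees, less where a joint would pass 70% of its speed; a pose out of reach is approached as far as the arm can. A call with a gripper value outside its range is refused whole. The fingers move at their own pace and stop on an object; "force" is the grip in N (left out, the last holds). Time passes only in rows, so rows that repeat a pose let the fingers close. It gives the time, the measured TCP pose, the force, the opening and the grip force at its end, in the units of the state.
- manip.observe(): the state, without advancing time (a new reading comes with each control period).
- manip.snapshot(name): name is "scene" or "top"; returns the picture (480x640x3 uint8, red, green, blue); there is no depth.
- manip.camera_info(name): a dict with "camera_matrix" (3x3 intrinsics, pixels), "k1" (the pictures are not rectified: a ray, as slopes to the right and down, at radius r is drawn at 1 + k1 r^2 times it, then the intrinsics apply), "world_to_cam" (4x4, takes a point from world to camera coordinates). Camera axes: x right, y up, looking along -z (the intrinsics and any distortion apply to the point x, -y, -z); pixel columns grow to the right and rows downward; lengths in mm; the calibration is good to about 2 mm. A picture is of the moment at which its call begins. camera_info takes no time and is no camera call.
- manip.sign_off(): hands the job in; it is judged then, once.
Trained networks look in the newest picture that a camera, given by its name, has taken for a name from the list of things; names that differ only in an ending like _2 or _b are one class to them, and where a whole thing is asked for, a point or a joint stands for the part that bears it (a point fixed in the world has none). Each returns a list of dicts, best first, with "p" (0 to 1); they miss things now and then, are a little off and sometimes report something else, mostly with a low value. They report only what shows in the picture. A call takes as long as a camera call.
- manip.regions_of(query, camera): "pixels" (480x640 bool, what is visible of it) and "centre" ([column, row] in pixels, amid what is visible of it).
- manip.pinpoint(query, camera): "centre" ([column, row] in pixels: a listed point, or the origin of a listed thing).
The state is a dict: "time": time; "joint_pos": joint angles; "qvel": joint speeds; "joint_efforts": joint torques, N m; "tcp_pos": TCP position; "orientation": TCP orientation; "force": force on the tool from outside, world axes, zero at the start; "torque": the same for the moment, N m; "gripper_width": opening from 0.0 (shut) to 1.0 (fully open); "grip_force": force on a finger pad.
Only numpy, scipy, OpenCV 4.12 (cv2) and the standard library are available. Lean on these libraries where they do the work, as an engineer would, in place of code of your own. Each camera call takes 0.05 s, during which the arm holds its last target. There are 200 camera calls.

## Working session

There is one attempt and no reset: what is moved stays moved. The work goes in short steps, Python scripts to look and compute and a tool call to move; the robot and the scene stay as the last step left them, time stands still between calls to the robot, and variables do not carry over. Pictures are saved under pics/ and viewed, at most 10 in all, crops included, and the job is handed in when it is done.

Besides the shell and the picture viewer there is one more tool, called after "Request:" by a JSON object that holds its "name" and its "arguments", one argument or row to a line. jog_arm: Moves the arm, as the interface text tells. Its arguments: {"type":"object","properties":{"fingers":{"type":"array"},"translation":{"type":"array"},"turn":{"type":"array"},"force":{"type":"number"}},"required":["fingers","translation","turn"]}

```bash
mkdir -p pics; cat > h.py <<'E'
import numpy as np, cv2
from bench import manip
def ray(cam,px):
    c=manip.camera_info(cam);K=np.array(c["camera_matrix"]);T=np.array(c["world_to_cam"])
    d=np.linalg.inv(K)@[px[0],px[1],1];s=d[:2]/d[2];u=s.copy()
    for _ in range(30): u=s/(1+c["k1"]*(u@u))
    v=T[:3,:3].T@np.array([u[0],-u[1],-1]);o=-T[:3,:3].T@T[:3,3];return o,v
def at(cam,px,z):
    o,v=ray(cam,px);return o+v*(z-o[2])/v[2]
def proj(cam,P):
    c=manip.camera_info(cam);K=np.array(c["camera_matrix"]);T=np.array(c["world_to_cam"])
    p=T[:3,:3]@np.array(P,float)+T[:3,3];u=np.array([p[0],-p[1]])/-p[2];u=u*(1+c["k1"]*(u@u));return (K@[u[0],u[1],1])[:2]
def save(cam,n):
    im=manip.snapshot(cam);cv2.imwrite(f"pics/{n}.png",im[:,:,::-1]);return im
E
python3 - <<'E'
from h import *
save("scene","s0");save("top","t0")
for cam in("top","scene"):
  for q,z in(("axis",51),("lever_post",80),("bar_mark",52),("clip_mark",44.5),("base",0),("bush",51),("plug_gauge",0),("setting_ring",0),("parts_tray",0)):
    r=manip.pinpoint(q,cam)
    print(cam,q,[(round(x["p"],2),np.round(x["centre"]),np.round(at(cam,x["centre"],z)[:2],1)) for x in r[:2]])
print(manip.observe())
for c in("top","scene"):print(ray(c,(320,240)))
E
```

```text
top axis [(0.73, array([316., 266.]), array([558.3,  70.8]))]
top lever_post [(0.89, array([265., 296.]), array([500.9, 171.2]))]
top bar_mark [(0.96, array([277., 288.]), array([514.3, 149.7]))]
top clip_mark [(0.54, array([320., 313.]), array([463.4,  63.7]))]
top base [(0.63, array([317., 266.]), array([560.5,  68.1]))]
top bush [(0.56, array([320., 271.]), array([548.6,  63.9]))]
top plug_gauge [(0.78, array([339., 209.]), array([683.2,  21.6]))]
top setting_ring []
top parts_tray [(0.89, array([416., 282.]), array([ 525., -144.]))]
scene axis [(0.63, array([316., 228.]), array([557. ,  73.3]))]
scene lever_post [(0.87, array([319., 178.]), array([499.4, 169.1])), (0.31, array([318., 249.]), array([605. ,   5.9]))]
scene bar_mark [(0.61, array([316., 194.]), array([504. , 152.4]))]
scene clip_mark [(0.64, array([278., 213.]), array([469.2,  73.9])), (0.37, array([321., 251.]), array([591.8,  34.7]))]
scene base [(0.87, array([321., 250.]), array([566.5,  75.4]))]
scene bush [(0.63, array([311., 228.]), array([549.7,  66.5]))]
scene plug_gauge [(0.68, array([365., 300.]), array([6
[... 372 characters left out ...]
-0.00039828,
        0.00149485]), 'joint_efforts': array([-2.54924278e-03, -7.21036363e+01, -6.22774887e+01,  7.76520325e-02,
        1.82292040e-02,  4.61173909e-05]), 'tcp_pos': array([ 278.18060925, -615.00981834,  218.64481299]), 'orientation': array([-8.64255505e-06,  9.77529867e-01,  2.10796964e-01,  2.94553503e-06]), 'force': array([-0.16146058,  0.26382931,  0.25176133]), 'torque': array([ 0.00278744,  0.00902799, -0.01337117]), 'grip_force': 0.0, 'gripper_width': 0.9994167498678486}
(array([537.4948634 ,  69.12544362, 972.16056185]), array([ 0.08046683, -0.0070244 , -0.99677308]))
(array([ 878.31320308, -406.79236413,  577.19893108]), array([-0.39363537,  0.60348515, -0.69356366]))
```

View pics/t0.png

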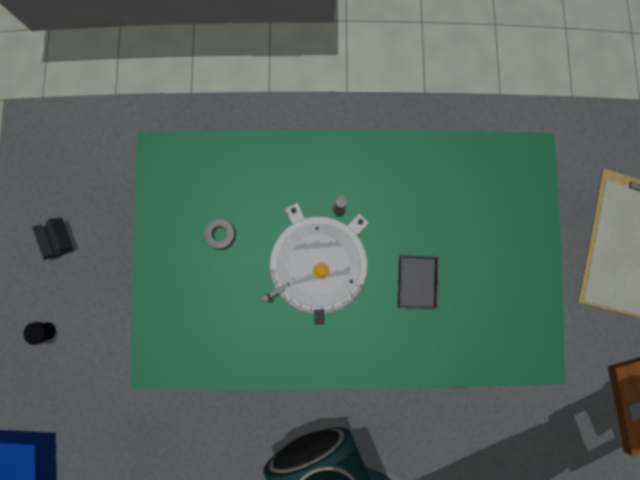

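View pics/s0.png

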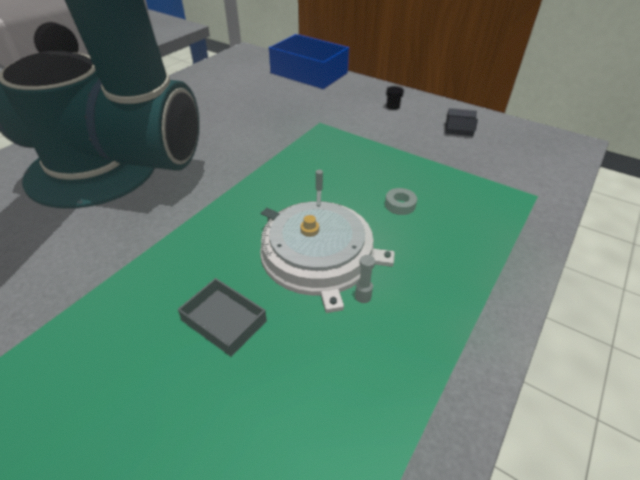

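The top view shows the stage at (318,265), the post at (266,297), to its lower left, and the clip tab at (320,316). The ring, plug and tray are clear of the arc. The scene view agrees: post (319,180), clip (270,213). Next I'll refine the geometry.

```bash
cat >> h.py <<'E'
def rect(cam,im,z,c,half=150,s=2):
    n=int(2*half*s)+1
    g=np.array([[proj(cam,(c[0]+half-i/s*10,c[1]+half-j/s*10,z)) for j in range(n//10+1)] for i in range(n//10+1)],np.float32)
    m=cv2.resize(g,None,fx=10,fy=10,interpolation=cv2.INTER_LINEAR)
    # cell centres: sample k of the enlarged map is coarse index (k-4.5)/10
    return cv2.remap(im,m[...,0],m[...,1],cv2.INTER_CUBIC)   # row k -> x=c0+half-(k-4.5)/s
def circ(cam,q,z,c0,R):
    r=manip.regions_of(q,cam)
    if not r: return None
    m=r[0]["pixels"].astype(np.uint8)
    ct=max(cv2.findContours(m,0,cv2.CHAIN_APPROX_NONE)[0],key=len)[:,0]
    P=np.array([at(cam,p,z)[:2] for p in ct])
    return r[0]["p"],m.sum(),P
E
python3 - <<'E'
from h import *
from scipy.optimize import least_squares
im=save("top","t1");
for q,z,R in(("base",40,100),("stage",51,85)):
  o=circ("top",q,z,None,R)
  if o is None: print(q,None);continue
  p,n,P=o
  f=least_squares(lambda v:np.hypot(*(P-v[:2]).T)-v[2],[558,71,R],loss="soft_l1",f_scale=2)
  g=least_squares(lambda v:np.hypot(*(P-v[:2]).T)-R,[558,71],loss="soft_l1",f_scale=2)
  print(q,p,n,np.round(f.x,1),np.round(g.x,1))
for cam in("top","scene"):
  for q,z in(("clip",44.5),("lever_post",80)):
    r=manip.regions_of(q,cam)
    if r: print(cam,q,round(r[0]["p"],2),r[0]["pixels"].sum(),np.round(at(cam,r[0]["centre"],z),1))
w=rect("top",im,46,(540,80));cv2.imwrite("pics/r1.png",w[:,:,::-1][:600])
E
```

```text
base 0.91 8021 [563.   66.3 101.1] [562.7  66.1]
stage 0.69 5328 [562.7  66.5  83.7] [562.5  67.2]
top clip 0.55 151 [457.2  60.7  44.5]
top lever_post 0.7 5339 [568.4  72.6  80. ]
scene clip 0.56 140 [460.   66.2  44.5]
scene lever_post 0.78 5261 [595.5  28.6  80. ]Traceback (most recent call last):
  File "<stdin>", line 15, in <module>
  File "h.py", line 17, in rect
    g=np.array([[proj(cam,(c[0]+half-i/s*10,c[1]+half-j/s*10,z)) for j in range(n//10+1)] for i in range(n//10+1)],np.float32)
                 ~~~~^^^^^^^^^^^^^^^^^^^^^^^^^^^^^^^^^^^^^^^^^^^
  File "h.py", line 11, in proj
    c=manip.camera_info(cam);K=np.array(c["camera_matrix"]);T=np.array(c["world_to_cam"])
ValueError: time passes only in moves, steps and waits
```

```bash
python3 - <<'E'
s=open('h.py').read()
s=s.replace("def ray","_C={}\ndef info(c):\n    if c not in _C: _C[c]=manip.camera_info(c)\n    return _C[c]\ndef ray",1)
s=s.replace("c=manip.camera_info(cam)","c=info(cam)")
open('h.py','w').write(s)
E
python3 - <<'E'
from h import *
im=cv2.imread("pics/t1.png")
A=np.array([562.7,66.5])
w=rect("top",im,46,(540,80))
cv2.imwrite("pics/r1.png",w[:600,:600])
# dark clip tab: polar profile at radii 104..119, z=44
g=cv2.cvtColor(im,cv2.COLOR_BGR2GRAY).astype(np.float32)
b=im[...,1].astype(np.float32)
for z,lo,hi,a0,a1 in((44,106,120,-12,8),):
  for r in range(lo,hi+1,4):
    an=np.radians(np.arange(a0,a1+.1,.5))
    pts=np.array([proj("top",(A[0]-r*np.cos(a),A[1]+r*np.sin(-a)*1,z)) for a in an],np.float32)
    v=cv2.remap(b,pts[None,:,0],pts[None,:,1],cv2.INTER_CUBIC)[0]
    print(r,v.astype(int))
E
```

```text
106 [122 122 122 122 122 121 122 122 121 121 118 115 110 102  95  85  78  70
  66  63  62  62  61  61  60  60  60  59  60  60  60  60  62  64  70  80
  89 102 110 117 119]
110 [121 122 121 121 121 121 121 121 121 121 120 116 112 103  95  84  75  66
  61  58  56  56  56  56  56  56  57  57  57  57  56  55  58  63  73  83
  96 106 114 119 121]
114 [122 121 121 122 122 122 122 122 122 121 121 118 115 108  99  88  77  68
  61  58  56  55  56  57  57  57  57  57  56  56  56  57  60  65  77  87
 102 110 118 120 122]
118 [122 122 122 122 121 121 122 123 122 121 120 120 116 111 101  92  79  71
  62  59  57  57  57  57  57  57  57  57  57  57  56  59  63  71  82  95
 106 114 119 121 122]
```

View pics/r1.png

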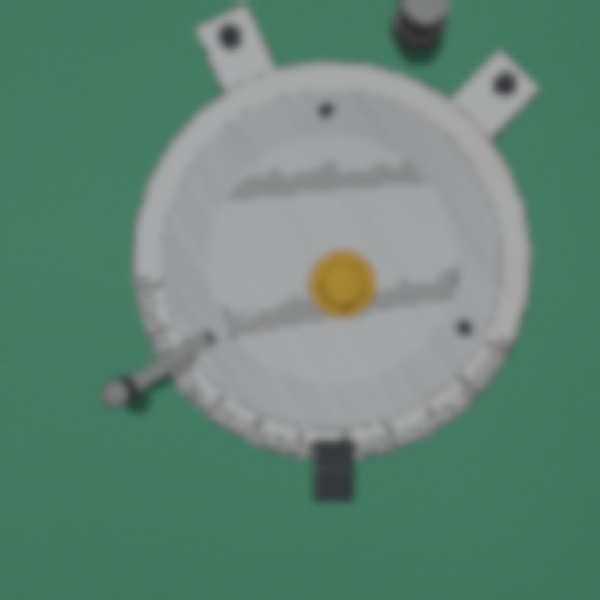

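Request:
{"name": "jog_arm", "arguments": {
  "fingers": [0,0,0,0,0,0,0,0,0,0,0,0],
  "translation": [
    [1.2,-1.3,0],
    [2.4,-2.6,0],
    [3.6,-3.9,0],
    [4.8,-5.2,0],
    [6,-6.6,0],
    [7.2,-7.9,0],
    [8.4,-9.2,0],
    [9.6,-10.5,0],
    [10.8,-11.9,0],
    [12,-13.2,0],
    [13.2,-14.5,0],
    [14.3,-15.75,0]
  ],
  "turn": [
    [0,0,0],
    [0,0,-0.1],
    [0,0,-0.2],
    [0,0,-0.3],
    [0,0,-0.4],
    [0,0,-0.5],
    [0,0,-0.6],
    [0,0,-0.76],
    [0,0,-0.76],
    [0,0,-0.76],
    [0,0,-0.76],
    [0,0,-0.76]
  ]
}}

```text
time: 2.85
tcp_pos: [509.4, 100.7, 219.0]
orientation: [0.0, 0.965, 0.262, 0.0]
force: [1.5, -0.6, -0.4]
gripper_width: 0.003
grip_force: 0.0
```

Request:
{"name": "jog_arm", "arguments": {
  "fingers": [0,0],
  "translation": [
    [0,0,0],
    [0,0,0]
  ],
  "turn": [
    [0,0,0],
    [0,0,0]
  ]
}}

```text
time: 3.1
tcp_pos: [509.0, 98.3, 218.6]
orientation: [0.0, 0.965, 0.263, -0.0]
force: [-1.6, -0.0, -0.8]
gripper_width: 0.004
grip_force: 0.0
```

Request:
{"name": "jog_arm", "arguments": {
  "fingers": [0,0,0,0,0,0,0,0,0,0],
  "translation": [
    [0.9,-0.8,0],
    [1.89,-1.68,0],
    [1.89,-1.68,0],
    [1.89,-1.68,0.5],
    [1.89,-1.68,1.3],
    [1.89,-1.68,2.1],
    [1.89,-1.68,2.9],
    [1.89,-1.68,3.5],
    [1.89,-1.68,3.81],
    [1.89,-1.68,3.81]
  ],
  "turn": [
    [0,0,0],
    [0,0,0],
    [0,0,0],
    [0,0,0],
    [0,0,0],
    [0,0,0],
    [0,0,0],
    [0,0,0],
    [0,0,0],
    [0,0,0]
  ]
}}

```text
time: 4.35
tcp_pos: [539.9, 193.7, 65.5]
orientation: [0.0, 0.965, 0.262, -0.001]
force: [0.6, 0.3, 0.4]
gripper_width: 0.007
grip_force: 0.0
```

```bash
cat >> h.py <<'E'
A=np.array([562.7,66.5])
def plan(angs,back,r=122,z=66):
    """rows (40 mm / 8 deg units) from the present pose to tool behind the post at stage angles (deg)"""
    o=manip.observe();p=o["tcp_pos"];q=o["orientation"];th=2*np.arctan2(q[2],q[1])
    X=np.array([np.cos(th),np.sin(th)]);Y=np.array([np.sin(th),-np.cos(th)])
    for a,b in zip(angs,np.broadcast_to(back,len(angs))):
        ar=np.radians(a);P=A+r*np.array([-np.cos(ar),-np.sin(ar)])+b*np.array([-np.sin(ar),np.cos(ar)])
        d=P-p[:2];print(a,np.round([d@X/40,d@Y/40,(p[2]-z)/40],2),"turn",round(-(90+a-np.degrees(th))/8,2))
    print(p,np.degrees(th),o["force"],o["time"])
E
python3 - <<'E'
from h import *
save("scene","s2")
plan([-59.6,-59.6,-57,-54,-50,-45,-40,-35,-30,-25,-20,-15],[30,18]+[14.5]*10)
E
```

```text
-59.6 [-0.38 -0.02  0.01] turn -0.0
-59.6 [-0.68 -0.02  0.01] turn -0.0
-57 [-0.91 -0.03  0.01] turn -0.33
-54 [-1.07 -0.04  0.01] turn -0.7
-50 [-1.28 -0.03  0.01] turn -1.2
-45 [-1.55 -0.01  0.01] turn -1.83
-40 [-1.81  0.04  0.01] turn -2.45
-35 [-2.07  0.11  0.01] turn -3.08
-30 [-2.32  0.2   0.01] turn -3.7
-25 [-2.57  0.32  0.01] turn -4.33
-20 [-2.8   0.45  0.01] turn -4.95
-15 [-3.02  0.61  0.01] turn -5.58
[540.38544553 194.06530607  66.53511943] 30.368425490999382 [-0.19529685 -0.6174571   0.26455507] 4.4
```

View pics/s2.png

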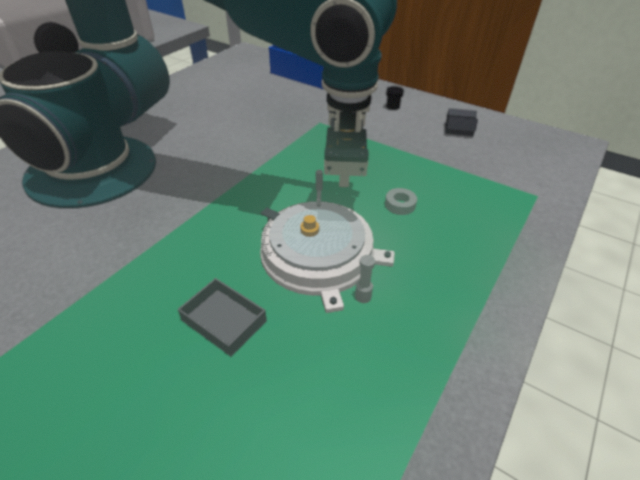

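The fingertips are down at (345,186), beside and behind the post at (319,180), and touching nothing.

Request:
{"name": "jog_arm", "arguments": {
  "fingers": [0,0,0,0,0,0,0,0,0,0,0,0],
  "translation": [
    [-0.25,-0.02,0.01],
    [-0.5,-0.02,0.01],
    [-0.68,-0.02,0.01],
    [-0.8,-0.03,0.01],
    [-0.91,-0.03,0.01],
    [-1.0,-0.035,0.01],
    [-1.07,-0.04,0.01],
    [-1.17,-0.035,0.01],
    [-1.28,-0.03,0.01],
    [-1.41,-0.02,0.01],
    [-1.55,-0.01,0.01],
    [-1.55,-0.01,0.01]
  ],
  "turn": [
    [0,0,0],
    [0,0,0],
    [0,0,0],
    [0,0,-0.2],
    [0,0,-0.33],
    [0,0,-0.5],
    [0,0,-0.7],
    [0,0,-0.95],
    [0,0,-1.2],
    [0,0,-1.5],
    [0,0,-1.83],
    [0,0,-1.83]
  ]
}}

```text
time: 5.9
tcp_pos: [486.3, 163.4, 65.8]
orientation: [0.0, 0.924, 0.383, -0.0]
force: [0.5, 0.1, 0.0]
gripper_width: 0.007
grip_force: 0.0
```

```bash
python3 - <<'E'
from h import *
im=save("scene","s3")
cv2.imwrite("pics/s3c.png",cv2.resize(im[130:330,200:440,::-1],None,fx=3,fy=3))
plan(range(-42,-5,3),14.5)
r=manip.pinpoint("lever_post","scene");print([(x["p"],at("scene",x["centre"],80)) for x in r])
E
```

```text
-42 [-0.16 -0.   -0.01] turn -0.37
-39 [-0.33 -0.01 -0.01] turn -0.75
-36 [-0.49 -0.01 -0.01] turn -1.12
-33 [-0.65  0.   -0.01] turn -1.5
-30 [-0.81  0.02 -0.01] turn -1.87
-27 [-0.97  0.05 -0.01] turn -2.25
-24 [-1.12  0.08 -0.01] turn -2.62
-21 [-1.28  0.13 -0.01] turn -3.0
-18 [-1.43  0.18 -0.01] turn -3.37
-15 [-1.58  0.24 -0.01] turn -3.75
-12 [-1.72  0.31 -0.01] turn -4.12
-9 [-1.87  0.38 -0.01] turn -4.5
-6 [-2.01  0.46 -0.01] turn -4.87
[486.49636007 163.47907996  65.79023677] 45.03321682111158 [-0.02477394 -0.03180368 -0.20534299] 5.95
[(0.89, array([471.45783353, 155.61158905,  80.        ]))]
```

View pics/s3c.png

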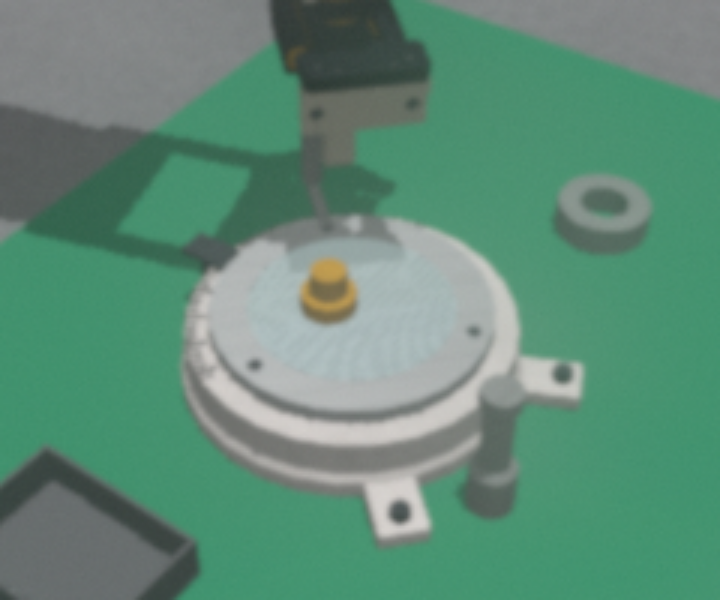

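The post, at (313,155) in the crop, is moving along against the fingertip. The stage turned about 15° as planned and the bush is undisturbed. I'll carry on to about -9°.

Request:
{"name": "jog_arm", "arguments": {
  "fingers": [0,0,0,0,0,0,0,0,0,0,0,0],
  "translation": [
    [-0.16,0,0],
    [-0.33,-0.01,0],
    [-0.49,-0.01,0],
    [-0.65,0,0],
    [-0.81,0.02,0],
    [-0.97,0.05,0],
    [-1.12,0.08,0],
    [-1.28,0.13,0],
    [-1.43,0.18,0],
    [-1.58,0.24,0],
    [-1.72,0.31,0],
    [-1.72,0.31,0]
  ],
  "turn": [
    [0,0,-0.37],
    [0,0,-0.75],
    [0,0,-1.12],
    [0,0,-1.5],
    [0,0,-1.87],
    [0,0,-2.25],
    [0,0,-2.62],
    [0,0,-3.0],
    [0,0,-3.37],
    [0,0,-3.75],
    [0,0,-4.12],
    [0,0,-4.12]
  ]
}}

```text
time: 7.5
tcp_pos: [446.8, 106.1, 65.8]
orientation: [0.0, 0.777, 0.629, -0.0]
force: [0.7, -0.1, 0.6]
gripper_width: 0.004
grip_force: 0.0
```

```bash
python3 - <<'E'
from h import *
save("scene","s4")
plan([-10,-8,-6,-4,-3,-2,-1,0,.5],14.5)
for cam in ("scene","top"):
  if cam=="top": save(cam,"t4")
  for q,z in(("lever_post",80),("bar_mark",52),("clip_mark",44.5),("axis",51)):
    for x in manip.pinpoint(q,cam)[:1]:
      P=at(cam,x["centre"],z)[:2];d=P-A;print(cam,q,round(x["p"],2),np.round(P,1),"a",np.degrees(np.arctan2(-d[1],-d[0])))
E
```

```text
-10 [-0.11 -0.02 -0.  ] turn -0.26
-8 [-0.22 -0.03 -0.  ] turn -0.51
-6 [-0.33 -0.03 -0.  ] turn -0.76
-4 [-0.44 -0.03 -0.  ] turn -1.01
-3 [-0.49 -0.03 -0.  ] turn -1.13
-2 [-0.54 -0.03 -0.  ] turn -1.26
-1 [-0.6  -0.02 -0.  ] turn -1.38
0 [-0.65 -0.02 -0.  ] turn -1.51
0.5 [-0.68 -0.02 -0.  ] turn -1.57
[446.91919734 106.22070973  65.83310169] 77.92114078471307 [-0.47088613 -0.74149677 -0.70408396] 7.55
scene bar_mark 0.63 [461.6  89.4] a -12.75845550036446
scene clip_mark 0.45 [466.1  76. ] a -5.611113720665825
scene axis 0.95 [565.3  68.2] a -147.5197092579283
top bar_mark 0.69 [470.9  76.5] a -6.238743894571834
top clip_mark 0.54 [677.6  22.5] a 159.0543636334227
top axis 0.63 [558.5  63.3] a 37.2637520089659
```

Request:
{"name": "jog_arm", "arguments": {
  "fingers": [0,0,0,0,0,0,0,0,0,0,0,0],
  "translation": [
    [-0.11,-0.02,0],
    [-0.22,-0.03,0],
    [-0.33,-0.03,0],
    [-0.39,-0.03,0],
    [-0.44,-0.03,0],
    [-0.44,-0.03,0],
    [-0.1,-0.03,0],
    [0.7,-0.03,0],
    [1.6,-0.03,0],
    [2.5,-0.03,-1],
    [3.2,-0.03,-2.4],
    [3.2,-0.03,-3.8]
  ],
  "turn": [
    [0,0,-0.26],
    [0,0,-0.51],
    [0,0,-0.76],
    [0,0,-0.89],
    [0,0,-1.01],
    [0,0,-1.01],
    [0,0,-1.01],
    [0,0,-1.01],
    [0,0,-1.01],
    [0,0,-1.01],
    [0,0,-1.01],
    [0,0,-1.01]
  ]
}}

```text
time: 9.5
tcp_pos: [471.9, 234.0, 219.1]
orientation: [-0.0, 0.73, 0.683, -0.0]
force: [0.6, 0.0, 0.1]
gripper_width: 0.01
grip_force: 0.0
```

```bash
cat > chk.py <<'E'
from h import *
import sys
n=sys.argv[1];save("scene","s"+n);im=save("top","t"+n)[:,:,::-1].copy()
w=rect("top",im,46,(470,66),60,6)
cv2.imwrite(f"pics/r{n}.png",w[:600])
for cam in ("scene","top"):
  for q,z in(("lever_post",80),("bar_mark",52),("clip_mark",44.5)):
    for x in manip.pinpoint(q,cam)[:1]:
      P=at(cam,x["centre"],z)[:2];d=P-A;print(cam,q,round(x["p"],2),np.round(P,1),"a",np.degrees(np.arctan2(-d[1],-d[0])))
print(manip.observe()["tcp_pos"])
E
python3 chk.py 5
```

```text
scene lever_post 0.8 [450.   71.1] a -2.3206424487894894
scene bar_mark 0.78 [461.2  74.5] a -4.518143701609395
scene clip_mark 0.62 [469.   66.4] a 0.030702735949748518
top lever_post 0.88 [437.3  75.1] a -3.9178541951625454
top bar_mark 0.62 [466.   64.3] a 1.3045265634369179
top clip_mark 0.65 [464.3  67.5] a -0.5852843635522846
[471.80880737 231.63855781 216.35086819]
```

View pics/r5.png

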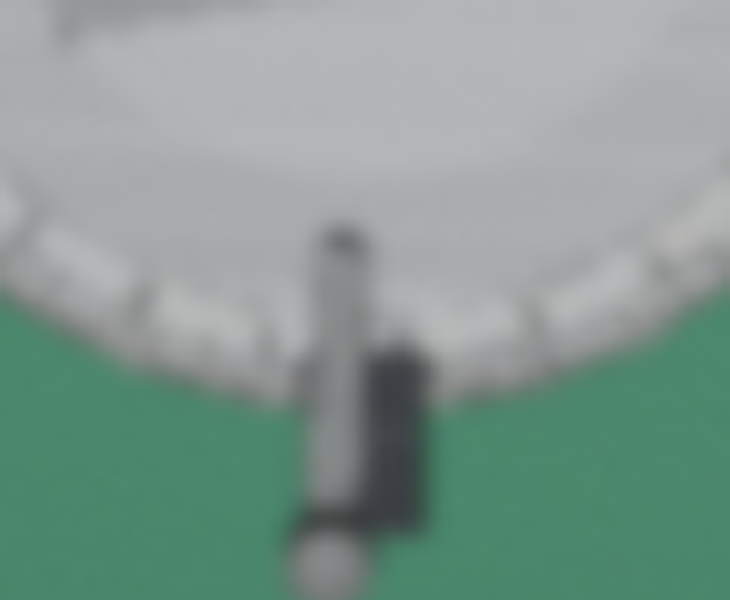

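```bash
cat > prof.py <<'E'
from h import *
import sys
def edges(v,y):
    g=np.gradient(cv2.GaussianBlur(v[None].astype(np.float32),(0,0),3)[0]);return g
for n in sys.argv[1:]:
    im=cv2.imread(f"pics/t{n}.png");w=rect("top",im,46,(470,66),60,6).astype(np.float32)
    y=126-(np.arange(w.shape[1])-4.5)/6
    print(n)
    for r in(92,98,104,108,112,116):
        k=int(6*(530-(A[0]-r))+4.5);v=w[k-6:k+7].mean(0)
        s=(y<84)&(y>50)
        out=[]
        for ch in(1,2):
            g=np.gradient(cv2.GaussianBlur(v[None,:,ch].copy(),(0,0),4)[0])
            out.append([(round(float(y[i]),1),round(float(g[i]),2)) for i in range(5,len(y)-5) if s[i] and abs(g[i])>.35 and abs(g[i])==abs(g[i-5:i+6]).max()])
        print(r,"G",out[0],"R",out[1])
E
python3 prof.py 1 5
python3 -c "
from h import *
plan([-6,-4,-2,0],14.5)"
```

```text
1
92 G [(75.4, -1.63), (62.6, -0.55), (55.2, 2.22)] R [(75.4, -1.67), (62.6, -0.59), (55.2, 2.25)]
98 G [(83.4, 0.56), (77.4, -1.45), (75.4, -1.52), (55.4, 2.1)] R [(83.4, 0.73), (77.6, -1.39), (75.4, -1.37), (55.6, 1.98)]
104 G [(75.4, -1.58), (55.4, 1.92)] R [(54.1, 0.54)]
108 G [(75.4, -1.75), (55.2, 2.0)] R [(53.9, 0.66)]
112 G [(75.4, -1.86), (55.6, 2.12)] R [(54.8, 0.57)]
116 G [(75.2, -1.84), (55.4, 2.08)] R [(76.9, -0.4), (54.4, 0.6)]
5
92 G [(80.8, 0.37), (77.1, -1.24), (71.9, 0.58), (66.9, -1.76), (55.2, 2.47)] R [(77.1, -1.23), (72.1, 0.58), (66.9, -1.72), (55.2, 2.45)]
98 G [(83.2, 0.61), (78.4, -1.12), (73.2, 0.8), (66.6, -2.33), (55.4, 2.37)] R [(83.4, 0.86), (78.8, -1.02), (73.4, 0.88), (66.4, -2.35), (55.4, 2.13)]
104 G [(74.1, 0.4), (66.8, -2.17), (55.4, 2.1)] R [(75.4, 2.02), (66.8, -2.16), (54.6, 0.55)]
108 G [(74.1, 0.38), (66.2, -2.25), (55.4, 2.24)] R [(75.8, 2.05), (66.6, -2.25), (54.4, 0.7)]
112 G [(78.9, -0.4), (67.1, -2.11), (55.4, 2.28)] R [(75.6, 1.97), (67.1, -2.11), (54.6, 0.67)]
116 G [(77.6, -1.17), (67.6, -1.09), (55.4, 2.27)] R [(75.2, 1.1), (67.6, -1.13), (54.4, 0.73)]
-6 [-3.49 -0.49  3.76] turn 0.26
-4 [-3.6  -0.5   3.76] turn 0.01
-2 [-3.7  -0.51  3.76] turn -0.24
0 [-3.81 -0.52  3.76] turn -0.49
[471.80880737 231.63855781 216.35086819] 86.08826763469303 [-0.25442439  0.04284291 -0.37774952] 9.9
```

Request:
{"name": "jog_arm", "arguments": {
  "fingers": [0,0,0,0,0,0,0,0,0,0],
  "translation": [
    [0,0,1],
    [0,0,2],
    [0,0,3],
    [-0.5,-0.1,3.76],
    [-1.3,-0.3,3.76],
    [-2.1,-0.45,3.76],
    [-2.7,-0.5,3.76],
    [-2.9,-0.5,3.76],
    [-2.9,-0.5,3.76],
    [-2.9,-0.5,3.76]
  ],
  "turn": [
    [0,0,0],
    [0,0,0],
    [0,0,0],
    [0,0,0],
    [0,0,0],
    [0,0,0],
    [0,0,-0.2],
    [0,0,-0.4],
    [0,0,-0.5],
    [0,0,-0.5]
  ]
}}

```text
time: 11.15
tcp_pos: [444.2, 117.6, 67.0]
orientation: [-0.0, 0.707, 0.708, -0.0]
force: [-0.7, -0.6, -0.7]
gripper_width: 0.006
grip_force: 0.0
```

```bash
python3 -c "
from h import *
plan([-5,-4,-3,-2,-1.6,-1,0,.5],14.5)"
```

```text
-5 [-0.65 -0.05  0.03] turn 0.64
-4 [-0.7  -0.06  0.03] turn 0.51
-3 [-0.75 -0.07  0.03] turn 0.39
-2 [-0.81 -0.07  0.03] turn 0.26
-1.6 [-0.83 -0.08  0.03] turn 0.21
-1 [-0.86 -0.08  0.03] turn 0.14
0 [-0.91 -0.09  0.03] turn 0.01
0.5 [-0.94 -0.09  0.03] turn -0.05
[444.19837069 117.56373824  67.02729057] 90.08586587350085 [-0.737981   -0.55949088 -0.69508587] 11.15
```

Request:
{"name": "jog_arm", "arguments": {
  "fingers": [0,0,0,0,0,0,0,0,0,0,0,0],
  "translation": [
    [-0.3,-0.08,0.03],
    [-0.55,-0.08,0.03],
    [-0.65,-0.08,0.03],
    [-0.7,-0.08,0.03],
    [-0.74,-0.08,0.03],
    [-0.77,-0.08,0.03],
    [-0.8,-0.08,0.03],
    [-0.82,-0.08,0.03],
    [-0.83,-0.08,0.03],
    [-0.83,-0.08,0.03],
    [-0.4,-0.08,0.03],
    [0.8,-0.08,0.03]
  ],
  "turn": [
    [0,0,0],
    [0,0,0],
    [0,0,0],
    [0,0,0],
    [0,0,0],
    [0,0,0],
    [0,0,0],
    [0,0,0],
    [0,0,0],
    [0,0,0],
    [0,0,0],
    [0,0,0]
  ]
}}

```text
time: 12.65
tcp_pos: [441.5, 149.0, 66.5]
orientation: [0.0, 0.707, 0.707, 0.0]
force: [1.0, 0.3, -0.3]
gripper_width: 0.008
grip_force: 0.0
```

Request:
{"name": "jog_arm", "arguments": {
  "fingers": [0,0,0,0,0,0],
  "translation": [
    [0.9,0,-0.5],
    [1.7,0,-1.3],
    [2.2,0,-2.2],
    [2.2,0,-3],
    [2.2,0,-3],
    [2.2,0,-3]
  ],
  "turn": [
    [0,0,0],
    [0,0,0],
    [0,0,0],
    [0,0,0],
    [0,0,0],
    [0,0,0]
  ]
}}

```text
time: 13.4
tcp_pos: [440.9, 237.1, 185.5]
orientation: [0.0, 0.707, 0.708, -0.0]
force: [-0.5, 1.2, -0.4]
gripper_width: 0.003
grip_force: 0.0
```

```bash
python3 chk.py 6; python3 prof.py 6; python3 -c "
from h import *
plan([-1,0,.5],14.5)"
```

```text
scene lever_post 0.89 [441.   68.9] a -1.1203500715678787
scene bar_mark 0.95 [459.1  70.3] a -2.0818560669840704
scene clip_mark 0.51 [467.4  71.3] a -2.860229910652774
top lever_post 0.97 [444.1  73.7] a -3.4725279536094007
top bar_mark 0.95 [464.7  67.1] a -0.36099853432737183
top clip_mark 0.41 [566.4  69.5] a -140.6167183963348
[440.92893258 237.2149806  185.96993213]
6
92 G [(80.8, 0.4), (75.6, -1.71), (69.2, 1.26), (62.9, -2.12), (55.2, 2.34)] R [(80.8, 0.37), (75.6, -1.69), (69.4, 1.25), (62.8, -2.17), (55.4, 2.38)]
98 G [(83.2, 0.63), (77.2, -1.58), (75.6, -1.58), (69.9, 1.88), (62.6, -2.39), (55.4, 2.28)] R [(83.6, 0.87), (77.4, -1.47), (69.9, 1.94), (62.6, -2.38), (55.6, 2.17)]
104 G [(75.6, -1.59), (69.8, 1.72), (62.8, -2.21), (55.4, 2.1)] R [(70.8, 1.74), (62.8, -2.26), (53.9, 0.63)]
108 G [(75.6, -1.74), (69.9, 1.8), (62.8, -2.22), (55.4, 2.26)] R [(70.9, 1.82), (62.4, -2.3), (54.1, 0.64)]
112 G [(75.4, -1.76), (69.9, 1.8), (62.8, -2.29), (55.6, 2.26)] R [(70.9, 1.86), (62.8, -2.2), (54.8, 0.65)]
116 G [(75.6, -1.91), (69.6, 0.92), (63.1, -1.27), (55.4, 2.21)] R [(77.8, -0.45), (69.8, 0.98), (62.8, -1.34), (54.8, 0.65)]
-1 [-3.85 -0.01  3.  ] turn 0.14
0 [-3.91 -0.01  3.  ] turn 0.01
0.5 [-3.93 -0.02  3.  ] turn -0.05
[440.92893258 237.2149806  185.96993213] 90.09263896884437 [-0.54646199  0.16607174 -0.19589381] 13.8
```

View pics/r6.png

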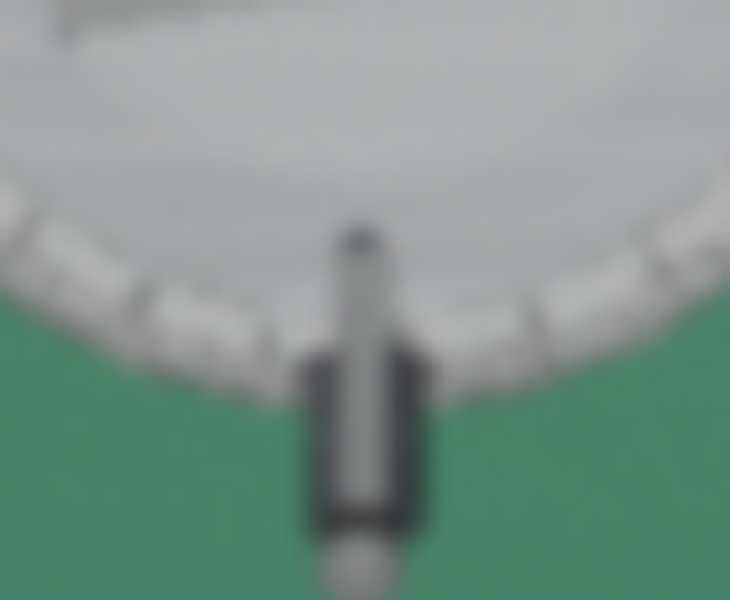

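Bar centre is at column 362 and clip centre at 367, so about 1 mm (0.55°) is left. The tool-to-bar motion has been 1:1, so I'll make one last slow push of 1.2 mm.

Request:
{"name": "jog_arm", "arguments": {
  "fingers": [0,0,0,0,0,0,0,0,0,0],
  "translation": [
    [0,0,1],
    [0,0,2],
    [-0.5,0,3],
    [-1.5,0,3],
    [-2.5,0,3],
    [-3.2,0,3],
    [-3.6,0,3],
    [-3.72,0,3],
    [-3.77,0,3],
    [-3.8,0,3]
  ],
  "turn": [
    [0,0,0],
    [0,0,0],
    [0,0,0],
    [0,0,0],
    [0,0,0],
    [0,0,0],
    [0,0,0],
    [0,0,0],
    [0,0,0],
    [0,0,0]
  ]
}}

```text
time: 15.05
tcp_pos: [441.2, 85.8, 66.2]
orientation: [-0.0, 0.706, 0.708, -0.0]
force: [0.7, -0.0, 0.5]
gripper_width: 0.005
grip_force: 0.0
```

Request:
{"name": "jog_arm", "arguments": {
  "fingers": [0,0,0,0,0,0,0,0,0],
  "translation": [
    [-0.01,0,0],
    [-0.02,0,0],
    [-0.03,0,0],
    [-0.04,0,0],
    [-0.05,0,0],
    [-0.06,0,0],
    [-0.06,0,0],
    [0.3,0,0],
    [1.5,0,0]
  ],
  "turn": [
    [0,0,0],
    [0,0,0],
    [0,0,0],
    [0,0,0],
    [0,0,0],
    [0,0,0],
    [0,0,0],
    [0,0,0],
    [0,0,0]
  ]
}}

```text
time: 16.18
tcp_pos: [441.4, 145.6, 66.5]
orientation: [0.0, 0.707, 0.707, 0.0]
force: [0.8, 0.3, 0.4]
gripper_width: 0.004
grip_force: 0.0
```

Request:
{"name": "jog_arm", "arguments": {
  "fingers": [0,0,0,0,0,0],
  "translation": [
    [0.9,0,-0.5],
    [1.7,0,-1.3],
    [2.2,0,-2.2],
    [2.2,0,-3],
    [2.2,0,-3],
    [2.2,0,-3]
  ],
  "turn": [
    [0,0,0],
    [0,0,0],
    [0,0,0],
    [0,0,0],
    [0,0,0],
    [0,0,0]
  ]
}}

```text
time: 16.92
tcp_pos: [440.7, 233.6, 185.5]
orientation: [-0.0, 0.706, 0.708, -0.0]
force: [-0.4, 1.2, -0.5]
gripper_width: 0.005
grip_force: 0.0
```

```bash
python3 chk.py 7; python3 prof.py 7; python3 -c "
import cv2
a=cv2.imread('pics/r7.png')[150:,150:580];b=cv2.resize(cv2.imread('pics/s7.png')[160:300,220:400],None,fx=2,fy=2)
b=cv2.copyMakeBorder(b,0,450-b.shape[0],0,0,0);cv2.imwrite('pics/v7.png',cv2.hconcat([a,b]))"
```

```text
scene lever_post 0.72 [446.1  57.7] a 4.299368589840654
scene bar_mark 0.95 [457.   72.7] a -3.3512325645998433
scene clip_mark 0.66 [ 556.  -165.4] a 88.34607531558159
top lever_post 0.75 [443.7  71.8] a -2.528093038152998
top bar_mark 0.68 [466.6  62.9] a 2.152243943338581
top clip_mark 0.42 [461.6  66.1] a 0.22704154506274643
[440.94193567 233.21883032 185.98762829]
7
92 G [(75.4, -1.79), (69.4, 1.54), (62.8, -1.79), (55.2, 2.4)] R [(80.8, 0.38), (75.4, -1.78), (69.4, 1.59), (62.8, -1.82), (55.4, 2.39)]
98 G [(83.2, 0.58), (77.2, -1.59), (75.2, -1.75), (69.6, 2.28), (61.4, -2.01), (55.4, 2.3)] R [(83.4, 0.81), (77.4, -1.48), (75.2, -1.56), (69.6, 2.28), (61.6, -2.01), (55.4, 2.12)]
104 G [(75.2, -1.75), (69.4, 2.13), (61.4, -1.85), (55.4, 2.09)] R [(69.4, 2.18), (61.4, -1.94), (53.9, 0.61)]
108 G [(75.4, -1.96), (69.6, 2.21), (61.4, -1.97), (55.4, 2.2)] R [(76.9, -0.39), (69.6, 2.21), (61.2, -2.05), (53.9, 0.62)]
112 G [(75.2, -2.01), (69.6, 2.29), (61.2, -1.95), (55.4, 2.18)] R [(69.6, 2.26), (61.2, -2.05), (54.1, 0.65)]
116 G [(75.4, -1.98), (69.4, 1.33), (62.6, -1.22), (55.4, 2.21)] R [(77.2, -0.37), (75.6, -0.37), (69.6, 1.35), (61.6, -1.16), (54.6, 0.72)]
```

View pics/v7.png

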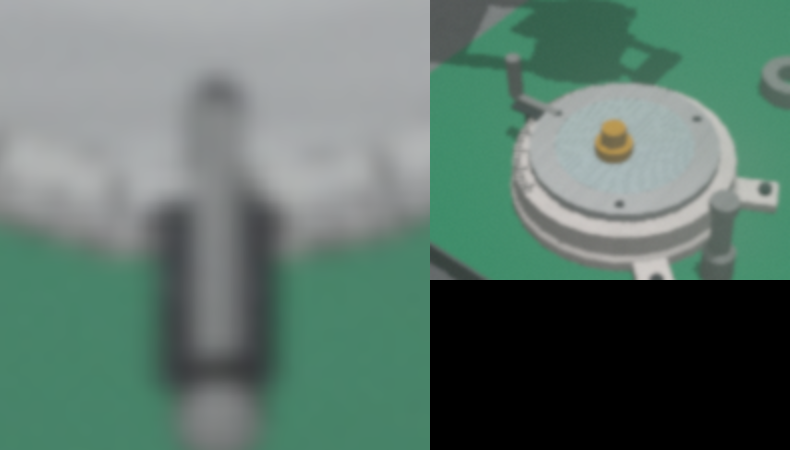

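The bar now sits centred on the clip: bar at y = 65.4 and clip at 65.4, so 0.1 mm or less is left. The bush is still standing and the arm is clear.

```bash
python3 -c "
from bench import manip
print(manip.sign_off())"
```

```text
the job is handed in; nothing more can be done
None
```

The lever bar is centred over the index clip to within about 0.1 mm in the top camera view. The clip stayed put, the bush is still standing, the arm is backed away and clear, and the job is handed in at about 17 s of the 48 s limit.

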